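# Pack the capacitor service kit

### The job

Pack the service kit into the nests of the metal tray: the largest capacitor upright in the larger round well, the standing black capacitor upright in the smaller round well, the block battery upright in the short rectangular pocket, and the coaxial adapter lying in the long narrow pocket, each fully down on its pocket's floor. Leave the smallest capacitor and the black capacitor that lies on its side where they are; they are not part of the kit.

Things in the scene. Friction and masses are not known exactly. Their poses are not given: they have to be found in the camera images.
- nest_large_round: Grey plastic block 80 x 80 x 10 mm, one of four that swap places, two by two at 82 mm pitch, fixed in a square metal tray (178 mm, rim top 16 mm over the mat). Origin: centre of its underside, 3 mm over the mat (whose top is z = 5 mm); z up. Centred in its top, 6 mm deep (floor 4 mm, block top 10 mm over the origin): the larger round well, 50 mm across.
- nest_small_round: Grey plastic block 80 x 80 x 10 mm, one of four that swap places, two by two at 82 mm pitch, fixed in a square metal tray (178 mm, rim top 16 mm over the mat). Origin: centre of its underside, 3 mm over the mat (whose top is z = 5 mm); z up. Centred in its top, 6 mm deep (floor 4 mm, block top 10 mm over the origin): the smaller round well, 38 mm across.
- nest_block: Grey plastic block 80 x 80 x 10 mm, one of four that swap places, two by two at 82 mm pitch, fixed in a square metal tray (178 mm, rim top 16 mm over the mat). Origin: centre of its underside, 3 mm over the mat (whose top is z = 5 mm); z up. Centred in its top, 6 mm deep (floor 4 mm, block top 10 mm over the origin): the shorter rectangular pocket, 30 mm along x by 40 mm along y.
- nest_long: Grey plastic block 80 x 80 x 10 mm, one of four that swap places, two by two at 82 mm pitch, fixed in a square metal tray (178 mm, rim top 16 mm over the mat). Origin: centre of its underside, 3 mm over the mat (whose top is z = 5 mm); z up. Centred in its top, 6 mm deep (floor 4 mm, block top 10 mm over the origin): the longer, narrow rectangular pocket, 30 mm along x by 56 mm along y.
- large_capacitor: The largest capacitor: upright blue can, 32 mm across, 50 mm tall. Loose, light. Origin: centre of its underside, z up along the can. Grip the can anywhere.
- medium_capacitor: The standing black capacitor, the second largest: upright can, 25 mm across, 42 mm tall. Loose, light. Origin: centre of its underside, z up along the can.
- battery: Block battery standing upright with its two terminals on top: 18 mm along its x, 26 mm along its y, 48 mm tall. Loose. Origin: centre of its underside, z up.
- adapter: Coaxial adapter, a bare metal barrel lying down: 40 mm long along its y, 14 mm across, with a hexagonal collar 16 mm wide (along x) and 12 mm long at its middle; top 14 mm above its underside. Loose. Origin: centre of its underside, z up.
- small_capacitor: Look-alike that stays: the smallest capacitor, an upright blue can, 18 mm across, 30 mm tall. Loose. Origin: centre of its underside. (All parts stand on the mat. An instrument overhangs the far left of it, from 0.47 m up, beyond x = 0.58, y over 0.2: keep the wrist and elbow clear of it.)
- lying_capacitor: Look-alike that stays: black capacitor can lying on its side, 36 mm long along its y, 22 mm across. Loose. Origin: centre of its underside.
Mind the look-alikes: they are no part of the job. What is shaped like the medium_capacitor but green, pink or purple is not meant.

How it is judged:
By the outcome, as a careful person would: the job done as asked, in the order asked, and still so for the second after the job is handed in, with the robot touching nothing.
It also fails if it takes over 90 s, if anything falls off the work surface, if the arm or the gripper's body presses on something with over 40 N, if the wrist force passes 120 N, or if a joint passes its speed limit or range.

### The arm

A 6-joint arm with a two-finger parallel gripper is mounted at the origin on a cart in front of the work surface, level with it; the furniture and walls round the work are solid. World frame = base frame: x ahead of the robot, y to its left, z up, the work surface at z = 0. Lengths are in m, angles in rad, forces in N, time in s.
With the tool pointing down it reaches from about 0.425 to 0.95 m from the base axis. Payload 3.5 kg.
Tool frame: the origin (TCP) lies between the finger pads; the fingertips stand 22 mm ahead of it and the grasp point (between the pads) lies 3 mm ahead of it (ctrl.nose_length is the z of the fingertips in the tool frame, in m); z points along the fingers, y is the line along which they close (so a half turn about z gives the same grasp; the last joint's range is limited). The gripper opens to 85 mm and grips with 20 to 120 N. Pads are 22 mm wide; open, the fingers measure 114 mm over their backs; the gripper's body (76 mm by 85 mm) begins 54 mm behind the grasp point. The pads swing forward as they close: fully open they stand 13 mm farther back than shut.
Start: joints at [-1.36, 0.286, 1.577, -0, 1.279, -0.15], TCP at [0.238, -0.632, 0.253] pointing down, gripper open.
Joint ranges: [-2.77, 2.77], [-0.9, 2.22], [0.21, 2.48], [-1.53, 4.67], [0.24, 2.81], [-2.84, 2.84]. Speed limits (rad/s): [2.79, 2.79, 3.14, 3.14, 3.14, 3.14].

### API

Orientations are given as a unit quaternion [x, y, z, w].
In Python, from plant import ctrl gives the robot as it stands. The module is installed in compiled form; this text tells all that it offers.
- The arm moves only by the tool send_rows, never from a script. Its argument "rows" is text: rows parted by semicolons, each of 7 numbers parted by spaces: the turn, a rotation vector about the tool's x, y, z in shares of 120 degrees (1.0 is 120 degrees), then the shift along the tool's x, y, z in parts of the range, where 1.0 means 600 mm, then the opening, from -1 (shut) to 1 (fully open). A call has 1 to 8 rows; each row is the pose to reach, as a shift and turn from the pose commanded when the call began, along the tool's axes at that moment; what a row does not reach only later rows make up. A row lasts 1/8 s, in which the tool goes at most 62.5 mm and 10.7 degrees, less where a joint would pass 70% of its speed; a pose out of reach is approached as far as the arm can. No shift or turn number may pass 1 either way. A call with a gripper value outside its range is refused whole. The fingers move at their own pace and stop on an object; "grip_force" is the grip in N (left out, the last holds). Time passes only in rows, so rows that repeat a pose let the fingers close. It gives the time, the measured TCP pose, the force, the opening and the grip force at its end, in the units of the state.
- ctrl.get_state(): the state, without advancing time (a new reading comes with each control period).
- ctrl.read_camera(name): name is "scene" or "top"; returns a dict with "color" (384x512x3 uint8, red, green, blue), "fx", "fy", "cx", "cy" (pixels), "extrinsics" (4x4, takes a point from world to camera coordinates). Camera axes: x right, y down, z forward; pixel columns grow to the right and rows downward; lengths in m; the calibration is good to about 2 mm. A picture is of the moment at which its call begins. There is no depth.
- ctrl.sign_off(): hands the job in; it is judged then, once.
Trained networks look in a picture, given as the dict that the camera call returned (one of the last four; its "shot" number tells which), for a name from the list of things; names that differ only in an ending like _2 or _b are one class to them, and where a whole thing is asked for, a point or a joint stands for the part that bears it (a point fixed in the world has none). Each returns a list of dicts, best first, with "p" (0 to 1); they miss things now and then, are a little off and sometimes report something else, mostly with a low value. They report only what shows in the picture. A call takes as long as a camera call. They do not tell look-alikes from the thing itself.
- ctrl.look_for(picture, target): "position" ([x, y, z] in m, in the coordinates of the camera as it stood for that picture, good to about 4 mm: the middle of the surface that is visible of it).
The state is a dict: "time": time; "qpos": joint angles; "dq": joint speeds; "joint_efforts": joint torques, N m; "eef_pos": TCP position; "tcp_rot": TCP orientation; "contact_force": force on the tool from outside, world axes, zero at the start; "wrist_torque": the same for the moment, N m; "opening": opening from 0.0 (shut) to 1.0 (fully open); "finger_force": force on a finger pad.
Only numpy, scipy, OpenCV 4.12 (cv2) and the standard library are available. Lean on these libraries where they do the work, as an engineer would, in place of code of your own. Each camera call takes 0.05 s, during which the arm holds its last target. There are 200 camera calls.

## Working session

There is one attempt and no reset: what is moved stays moved. The work goes in short steps, Python scripts to look and compute and a tool call to move; the robot and the scene stay as the last step left them, time stands still between calls to the robot, and variables do not carry over. Pictures are saved under pics/ and viewed, at most 14 in all, crops included, and the job is handed in when it is done.

Besides the shell and the picture viewer there is one more tool, called after "Emit:" in YAML: its name, and indented under it one key for each argument. send_rows: Moves the arm, as the interface text tells. Its arguments: {"type":"object","properties":{"rows":{"type":"string"},"grip_force":{"type":"number"}},"required":["rows"]}

```bash
mkdir -p pics; cat > h.py <<'E'
from plant import ctrl
import numpy as np, cv2
from scipy.spatial.transform import Rotation as R
def w(pic,p):
    E=np.array(pic['extrinsics']); return E[:3,:3].T@(np.array(p)-E[:3,3])
def px(pic,P):
    E=np.array(pic['extrinsics']); c=E[:3,:3]@np.array(P)+E[:3,3]
    return np.array([pic['fx']*c[0]/c[2]+pic['cx'],pic['fy']*c[1]/c[2]+pic['cy']])
def ray(pic,u,v,z):
    E=np.array(pic['extrinsics']); o=-E[:3,:3].T@E[:3,3]
    d=E[:3,:3].T@np.array([(u-pic['cx'])/pic['fx'],(v-pic['cy'])/pic['fy'],1]); return o+d*(z-o[2])/d[2]
def save(pic,n): cv2.imwrite('pics/'+n,pic['color'][:,:,::-1])
E
python3 - <<'E'
from h import *
np.set_printoptions(precision=4,suppress=True)
N=['nest_large_round','nest_small_round','nest_block','nest_long','large_capacitor','medium_capacitor','battery','adapter','small_capacitor','lying_capacitor']
ims=[]
for c in ['scene','top']:
    p=ctrl.read_camera(c); ims.append(p['color']); E=np.array(p['extrinsics']); print(c,-E[:3,:3].T@E[:3,3],p['fx'])
    save(p,c+'0.png')
    for n in N:
        for d in ctrl.look_for(p,n)[:3]:
            P=w(p,d['position']); print(n,round(d['p'],2),P,px(p,P).round())
s=ctrl.get_state(); print(s['eef_pos'],s['tcp_rot'],R.from_quat(s['tcp_rot']).as_matrix(),s['opening'],s['time'])
E
```

```text
scene [-0.0016  1.0381  0.8996] 481.08107379343284
nest_small_round 0.62 [ 0.5443 -0.1817  0.0177] [273. 153.]
nest_block 0.83 [ 0.4894 -0.0814  0.0154] [275. 174.]
nest_long 0.69 [ 0.466  -0.1603  0.0178] [292. 163.]
large_capacitor 0.6 [0.354  0.3193 0.0476] [255. 265.]
medium_capacitor 0.67 [0.6118 0.0598 0.0347] [218. 182.]
medium_capacitor 0.56 [ 0.7577 -0.1854  0.0317] [217. 133.]
medium_capacitor 0.55 [0.2537 0.3046 0.035 ] [296. 279.]
battery 0.48 [0.5055 0.1574 0.0335] [233. 212.]
small_capacitor 0.56 [0.4516 0.0701 0.0242] [264. 203.]
lying_capacitor 0.2 [ 0.5691 -0.1062  0.0128] [256. 164.]
top [0.2505 0.0667 1.1525] 418.9650043413375
nest_large_round 0.76 [ 0.5657 -0.104   0.0162] [312. 164.]
nest_small_round 0.79 [ 0.5461 -0.1787  0.0168] [339. 170.]
nest_block 0.97 [ 0.4868 -0.0785  0.0189] [304. 191.]
nest_long 0.69 [ 0.4694 -0.1563  0.0163] [332. 197.]
nest_long 0.53 [0.6127 0.0474 0.0422] [257. 146.]
large_capacitor 0.74 [0.3555 0.3111 0.0547] [159. 241.]
large_capacitor 0.57 [ 0.4876 -0.078   0.02  ] [304. 191.]
medium_capacitor 0.56 [0.2559 0.2966 0.046 ] [165. 280.]
medium_capacitor 0.52 [ 0.6974 -0.1891  0.043 ] [341. 116.]
medium_capacitor 0.45 [0.6111 0.0482 0.0432] [257. 147.]
battery 0.64 [0.5054 0.1515 0.0532] [220. 184.]
adapter 0.57 [0.4905 0.2683 0.017 ] [179. 193.]
adapter 0.45 [0.6113 0.0465 0.0471] [258. 146.]
small_capacitor 0.51 [0.4572 0.0729 0.035 ] [250. 202.]
lying_capacitor 0.65 [0.387  0.1985 0.0258] [204. 230.]
[ 0.2383 -0.6315  0.2533] [0.9838 0.1794 0.     0.    ] [[ 0.9356  0.353   0.    ]
 [ 0.353  -0.9356 -0.    ]
 [ 0.      0.     -1.    ]] 1.0019857873004572 1.1
```

View pics/top0.png

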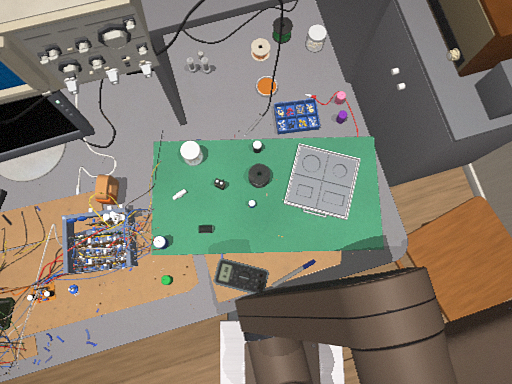

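View pics/scene0.png

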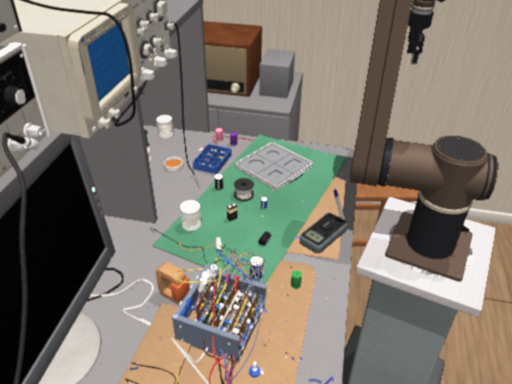

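The top image shows these candidates:
- **Large capacitor:** blue can at (160,242). The small capacitor at (252,203) is its look-alike.
- **Medium capacitor:** standing black can at (257,146). The lying can at (205,229) and the green (166,280), pink (340,96) and purple (341,116) ones are not meant. The black coil at (259,175) and the white jars are other objects.
- **Battery:** (220,184).
- **Adapter:** (180,194).
- **Tray:** centred near (322,181).

I'll check these choices in one close crop.

```bash
python3 - <<'E'
from h import *
im=cv2.imread('pics/top0.png')
a=cv2.resize(im[135:255,150:270],None,fx=5,fy=5,interpolation=cv2.INTER_CUBIC)
cv2.imwrite('pics/cropA.png',a)
b=cv2.resize(im[137:222,277:367],None,fx=7,fy=7,interpolation=cv2.INTER_CUBIC)
cv2.imwrite('pics/cropB.png',b)
E
```

```text
(no output)
```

View pics/cropA.png

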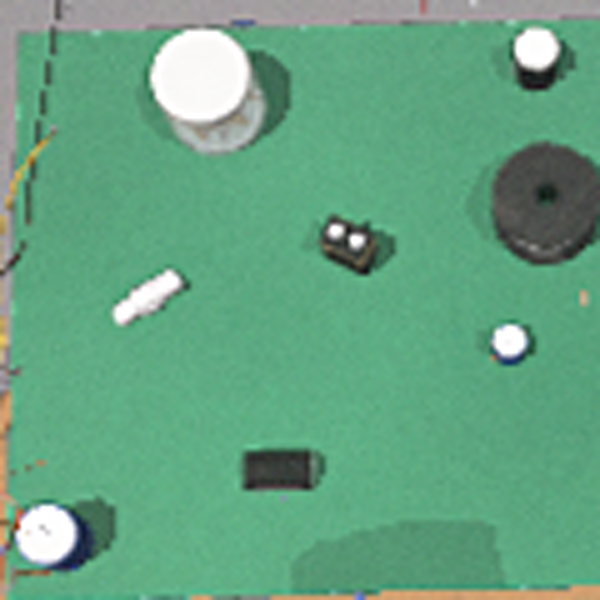

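View pics/cropB.png

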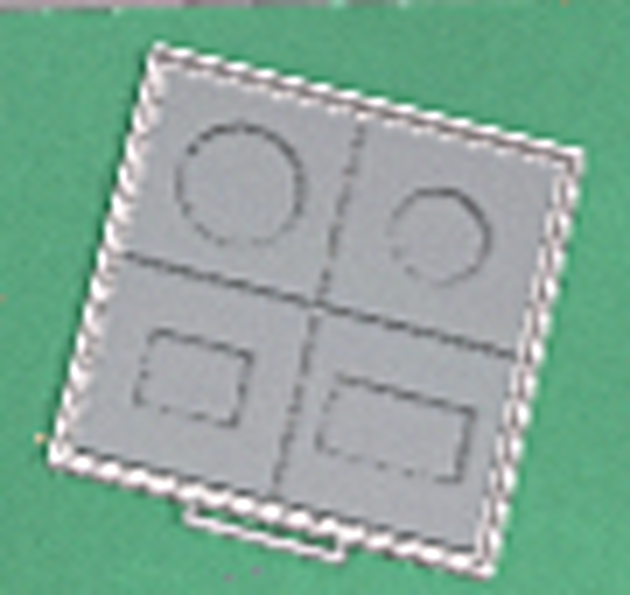

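Crop A confirms the choices. In crop pixels: large blue can top (47,535), black standing can top (537,48), battery with its terminals at (336,231) and (357,241), adapter from (122,316) to (177,276), small can (510,342) and lying can (280,470).

Crop B shows the wells: large round (242,185), small round (440,237), block pocket (193,378) and long pocket (396,429). The pockets' long axis (nest y) runs left-right along the tray.

```bash
python3 - <<'E'
from h import *
np.set_printoptions(precision=4,suppress=True)
p=ctrl.read_camera('top')
A=lambda c,z: ray(p,(c[0]+.5)/5-.5+150,(c[1]+.5)/5-.5+135,z)
B=lambda c,z: ray(p,(c[0]+.5)/7-.5+277,(c[1]+.5)/7-.5+137,z)
cor=np.array([B(c,.021) for c in [(157,47),(581,152),(488,573),(53,457)]])
print('tray ctr',cor.mean(0),'sides',np.linalg.norm(cor-np.roll(cor,1,0),axis=1))
e=(cor[0]+cor[3]-cor[1]-cor[2]); f=(cor[0]+cor[1]-cor[2]-cor[3]); print('yaw',np.degrees([np.arctan2(-e[0],e[1]),np.arctan2(f[1],f[0])]))
th=np.arctan2(f[1],f[0]); c=cor.mean(0)
for n,q,s in [('large',(242,185),(1,1)),('small',(440,237),(1,-1)),('block',(193,378),(-1,1)),('long',(396,429),(-1,-1))]:
    o=np.array(s)*.041; g=c[:2]+[np.cos(th)*o[0]-np.sin(th)*o[1],np.sin(th)*o[0]+np.cos(th)*o[1]]
    print(n,B(q,.018)[:2],g)
print('lcap',A((47,535),.055)); print('mcap',A((537,48),.047)); print('bat',A((346.5,236),.053))
t=A((336,231),.054)-A((357,241),.054); print('bat term',t, np.degrees(np.arctan2(-t[0],t[1])))
t=A((122,316),.012)-A((177,276),.012); print('adapter',A((149,297),.014),np.linalg.norm(t),np.degrees(np.arctan2(-t[0],t[1])))
print('box edge',ray(p,133,240,.1),ray(p,133,265,.1))
# scene check
s=ctrl.read_camera('scene')
for n,P in [('lcap',A((47,535),.055)),('mcap',A((537,48),.047)),('bat',A((346.5,236),.053)),('adp',A((149,297),.014))]: print(n,px(s,P))
big=cv2.resize(s['color'][130:290,160:310,::-1],None,fx=4,fy=3.7,interpolation=cv2.INTER_CUBIC); cv2.imwrite('pics/cropS.png',big)
E
```

```text
tray ctr [ 0.5175 -0.1304  0.021 ] sides [0.1744 0.1749 0.1763 0.1748]
yaw [-16.349 -16.274]
large [ 0.568  -0.1026] [ 0.5684 -0.1025]
small [ 0.5445 -0.1807] [ 0.5454 -0.1812]
block [ 0.4894 -0.079 ] [ 0.4897 -0.0795]
long [ 0.4668 -0.158 ] [ 0.4667 -0.1583]
lcap [0.355  0.3113 0.055 ]
mcap [0.6174 0.0484 0.047 ]
bat [0.5119 0.154  0.053 ]
bat term [0.0058 0.0113 0.    ] -27.306466824532087
adapter [0.4891 0.2668 0.014 ] 0.03737411903011964 35.94137203217653
box edge [0.3564 0.3664 0.1   ] [0.2946 0.3642 0.1   ]
lcap [256.4202 260.8321]
mcap [217.9051 176.2379]
bat [231.4066 205.0707]
adp [218.2458 243.4385]
```

View pics/cropS.png

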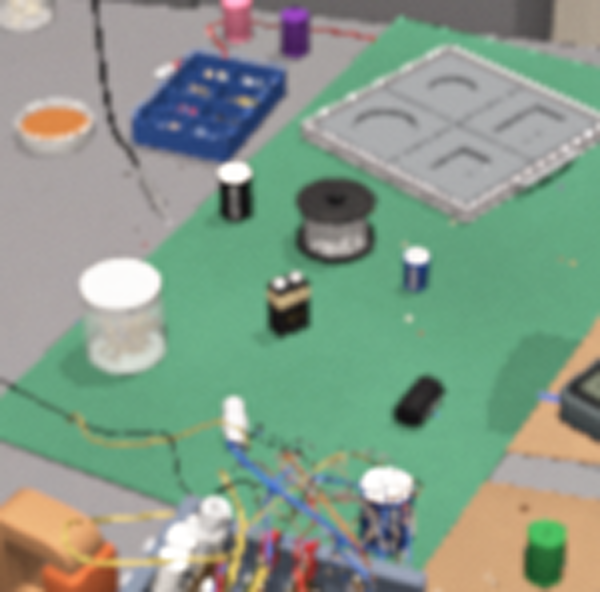

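```bash
cat > go.py <<'E'
import sys
from h import *
# args: groups x,y,z(TCP),yaw_x_deg : prints turn deg about tool z and shift in tool mm
s=ctrl.get_state(); M=R.from_quat(s['tcp_rot']).as_matrix(); yaw=np.degrees(np.arctan2(M[1,0],M[0,0]))
print('t',round(s['time'],2),'pos',np.round(s['eef_pos'],4),'yaw',round(yaw,2),'tilt',np.round(M[:2,2],4),'op',round(s['opening'],3),'ff',np.round(s['finger_force'],1),'cf',np.round(s['contact_force'],1),'q',np.round(s['qpos'],2))
for a in sys.argv[1:]:
    x,y,z,t=map(float,a.split(','))
    d=M.T@(np.array([x,y,z])-s['eef_pos'])*1000
    print(a,'turn',round(-((t-yaw+180)%360-180),1),'shift',d.round(1))
E
python3 go.py .5,-.25,.25,90 .53,.1,.2,90 .4,.3,.18,90; python3 -c "
from plant import ctrl;print(ctrl.nose_length)"
```

```text
t 1.2 pos [ 0.2383 -0.6315  0.2533] yaw 20.67 tilt [-0.      0.0001] op 0.998 ff 0.0 cf [0.5 0.3 0.2] q [-1.36  0.29  1.58 -0.    1.28 -0.15]
.5,-.25,.25,90 turn -69.3 shift [ 379.5 -264.6    3.3]
.53,.1,.2,90 turn -69.3 shift [ 531.1 -581.4   53.3]
.4,.3,.18,90 turn -69.3 shift [ 480.1 -814.4   73.3]
0.022
```

The rows are not in the units I measure in: shifts go in shares of 600 mm and turns go in shares of 120 degrees. I convert before sending: 379 mm / 600 = 0.6317, -265 mm / 600 = -0.4417, -69.3 degrees / 120 = -0.5775.

Emit:
send_rows:
  rows: "0 0 -0.5775 0.6317 -0.4417 0.005 1;0 0 -0.5775 0.6317 -0.4417 0.005 1;0 0 -0.5775 0.6317 -0.4417 0.005 1;0 0 -0.5775 0.6317 -0.4417 0.005 1;0 0 -0.5775 0.6317 -0.4417 0.005 1;0 0 -0.5775 0.6317 -0.4417 0.005 1;0 0 -0.5775 0.6317 -0.4417 0.005 1;0 0 -0.5775 0.6317 -0.4417 0.005 1"
  grip_force: 30

```text
time: 2.2
eef_pos: [0.5007, -0.2469, 0.2506]
tcp_rot: [0.706, 0.708, 0.0, 0.0]
contact_force: [0.6, -0.7, 0.2]
opening: 0.999
finger_force: 0.0
```

```bash
python3 go.py .53,.1,.2,90 .355,.311,.15,90 .355,.311,.041,90
```

```text
t 2.2 pos [ 0.5007 -0.2469  0.2506] yaw 90.19 tilt [0.0006 0.0002] op 0.999 ff 0.0 cf [ 0.6 -0.7  0.2] q [-0.64  0.03  1.87  0.    1.24 -0.64]
.53,.1,.2,90 turn 0.2 shift [346.8  30.4  50.7]
.355,.311,.15,90 turn 0.2 shift [ 558.4 -143.9  100.6]
.355,.311,.041,90 turn 0.2 shift [ 558.4 -144.   209.6]
```

Converted, 558 mm / 600 = 0.93, -144 mm / 600 = -0.24.

Emit:
send_rows:
  rows: "0 0 0 0.5783 0.05 0.05 1;0 0 0 0.5783 0.05 0.05 1;0 0 0 0.5783 0.05 0.05 1;0 0 0 0.5783 0.05 0.05 1;0 0 0 0.5783 0.05 0.05 1;0 0 0 0.93 -0.24 0.1167 1;0 0 0 0.93 -0.24 0.1667 1;0 0 0 0.93 -0.24 0.1667 1"

```text
time: 3.2
eef_pos: [0.4218, 0.2123, 0.1822]
tcp_rot: [0.707, 0.707, 0.001, 0.0]
contact_force: [1.3, -0.3, 0.1]
opening: 1.0
finger_force: 0.0
```

Emit:
send_rows:
  rows: "0 0 0 0 0 0 1;0 0 0 0 0 0 1"

```text
time: 3.45
eef_pos: [0.4231, 0.2109, 0.1827]
tcp_rot: [0.707, 0.707, 0.0, 0.0]
contact_force: [0.2, 0.1, -0.4]
opening: 1.0
finger_force: 0.0
```

```bash
python3 go.py .355,.311,.1,90 .355,.311,.041,90
```

```text
t 3.45 pos [0.4231 0.2109 0.1827] yaw 90.02 tilt [ 0.0013 -0.    ] op 1.0 ff 0.0 cf [ 0.2  0.1 -0.4] q [ 0.25 -0.1   2.13 -0.    1.11  0.25]
.355,.311,.1,90 turn 0.0 shift [100.1 -68.2  82.6]
.355,.311,.041,90 turn 0.0 shift [100.1 -68.3 141.6]
```

Converted, 142 mm / 600 = 0.2367, 100 mm / 600 = 0.1667.

Emit:
send_rows:
  rows: "0 0 0 0.1667 -0.1133 0.1 1;0 0 0 0.1667 -0.1133 0.1 1;0 0 0 0.1667 -0.1133 0.1 1;0 0 0 0.1667 -0.1133 0.15 1;0 0 0 0.1667 -0.1133 0.2 1;0 0 0 0.1667 -0.1133 0.2367 1;0 0 0 0.1667 -0.1133 0.2367 1;0 0 0 0.1667 -0.1133 0.2367 1"

```text
time: 4.45
eef_pos: [0.3568, 0.3107, 0.0416]
tcp_rot: [0.708, 0.706, 0.001, 0.0]
contact_force: [0.7, -0.1, 0.1]
opening: 1.0
finger_force: 0.0
```

```bash
python3 go.py .355,.311,.041,90; python3 -c "
from h import *
p=ctrl.read_camera('scene');cv2.imwrite('pics/s1.png',cv2.resize(p['color'][170:310,170:350,::-1],None,fx=4,fy=4,interpolation=cv2.INTER_CUBIC))"
```

```text
t 4.45 pos [0.3568 0.3107 0.0416] yaw 89.88 tilt [0.0025 0.0012] op 1.0 ff 0.0 cf [ 0.7 -0.1  0.1] q [ 0.5   0.14  2.19 -0.    0.81  0.5 ]
.355,.311,.041,90 turn -0.1 shift [ 0.2 -1.8  0.6]
```

View pics/s1.png

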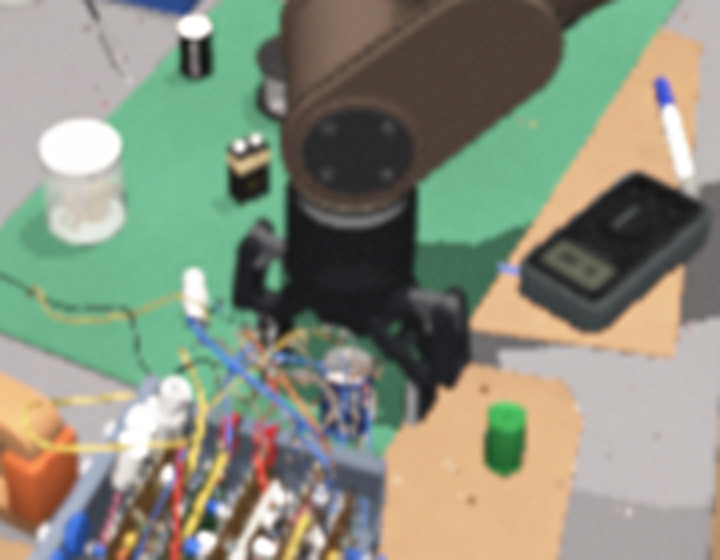

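The blue can at crop pixel (347,385) stands between the open fingers, with nothing in contact. Closing now.

Converted, -60 mm / 600 = -0.1, -20 mm / 600 = -0.0333.

Emit:
send_rows:
  rows: "0 0 0 0 0 0 -1;0 0 0 0 0 0 -1;0 0 0 0 0 0 -1;0 0 0 0 0 0 -1;0 0 0 0 0 0 -1;0 0 0 0 0 0 -1;0 0 0 0 0 -0.0333 -1;0 0 0 0 0 -0.1 -1"

```text
time: 5.5
eef_pos: [0.353, 0.3097, 0.0984]
tcp_rot: [0.707, 0.707, -0.003, -0.001]
contact_force: [0.6, 0.8, -0.3]
opening: 0.365
finger_force: 29.8
```

```bash
python3 go.py .45,.2,.15,82 .568,-.1025,.15,73.7
```

```text
t 5.5 pos [0.353  0.3097 0.0984] yaw 89.97 tilt [-0.005  -0.0029] op 0.365 ff 29.8 cf [ 0.6  0.8 -0.3] q [ 0.5   0.03  2.18 -0.    0.94  0.5 ]
.45,.2,.15,82 turn 8.0 shift [-109.8   96.8  -51.7]
.568,-.1025,.15,73.7 turn 16.3 shift [-412.2  214.9  -51.5]
```

Converted, -412 mm / 600 = -0.6867, 215 mm / 600 = 0.3583, 16.3 degrees / 120 = 0.1358.

Emit:
send_rows:
  rows: "0 0 0.0667 -0.1833 0.1617 -0.0833 -1;0 0 0.0667 -0.1833 0.1617 -0.0833 -1;0 0 0.0667 -0.1833 0.1617 -0.0833 -1;0 0 0.1358 -0.6867 0.3583 -0.0833 -1;0 0 0.1358 -0.6867 0.3583 -0.0833 -1;0 0 0.1358 -0.6867 0.3583 -0.0833 -1;0 0 0.1358 -0.6867 0.3583 -0.0833 -1;0 0 0.1358 -0.6867 0.3583 -0.0833 -1"

```text
time: 6.5
eef_pos: [0.5655, -0.0923, 0.1494]
tcp_rot: [0.8, 0.599, -0.0, -0.0]
contact_force: [1.4, 0.6, 0.3]
opening: 0.361
finger_force: 29.8
```

Emit:
send_rows:
  rows: "0 0 0 0 0 0 -1;0 0 0 0 0 0 -1"

```text
time: 6.75
eef_pos: [0.5646, -0.09, 0.1491]
tcp_rot: [0.801, 0.599, -0.0, -0.001]
contact_force: [-0.2, 0.4, -1.1]
opening: 0.361
finger_force: 29.9
```

```bash
python3 go.py .568,-.1025,.1,73.7 .568,-.1025,.049,73.7
```

```text
t 6.75 pos [ 0.5646 -0.09    0.1491] yaw 73.63 tilt [-0.002   0.0011] op 0.361 ff 29.9 cf [-0.2  0.4 -1.1] q [-0.34  0.17  1.92  0.    1.06 -0.05]
.568,-.1025,.1,73.7 turn -0.1 shift [-11.    6.9  49. ]
.568,-.1025,.049,73.7 turn -0.1 shift [-11.   7. 100.]
```

Emit:
send_rows:
  rows: "0 0 0 -0.0183 0.0117 0.05 -1;0 0 0 -0.0183 0.0117 0.1 -1;0 0 0 -0.0183 0.0117 0.1417 -1;0 0 0 -0.0183 0.0117 0.1583 -1;0 0 0 -0.0183 0.0117 0.165 -1;0 0 0 -0.0183 0.0117 0.165 -1;0 0 0 -0.0183 0.0117 0.165 -1"

```text
time: 7.62
eef_pos: [0.5698, -0.103, 0.0524]
tcp_rot: [0.8, 0.6, 0.001, 0.001]
contact_force: [0.7, -0.2, 0.3]
opening: 0.369
finger_force: 29.9
```

```bash
python3 go.py .568,-.1025,.0486,73.7
```

```text
t 7.62 pos [ 0.5698 -0.103   0.0524] yaw 73.68 tilt [ 0.002  -0.0007] op 0.369 ff 29.9 cf [ 0.7 -0.2  0.3] q [-0.35  0.32  1.94  0.    0.88 -0.07]
.568,-.1025,.0486,73.7 turn -0.0 shift [ 0.  -1.8  3.8]
```

Converted, -80 mm / 600 = -0.1333, -40 mm / 600 = -0.0667.

Emit:
send_rows:
  rows: "0 0 0 0 -0.0017 0.005 -1;0 0 0 0 -0.0017 0.005 -1;0 0 0 0 -0.0017 0.005 -0.1;0 0 0 0 -0.0017 0.005 0.3;0 0 0 0 -0.0017 0.005 0.3;0 0 0 0 -0.0017 0.005 0.3;0 0 0 0 -0.0017 -0.0667 0.4;0 0 0 0 -0.0017 -0.1333 0.4"

```text
time: 8.62
eef_pos: [0.5677, -0.1025, 0.1316]
tcp_rot: [0.8, 0.6, -0.0, -0.001]
contact_force: [0.4, 0.9, 0.1]
opening: 0.699
finger_force: 0.0
```

```bash
python3 go.py .617,.0484,.14,0 .617,.0484,.14,180 .617,.0484,.041,0
```

```text
t 8.62 pos [ 0.5677 -0.1025  0.1316] yaw 73.67 tilt [-0.0013  0.0004] op 0.699 ff 0.0 cf [0.4 0.9 0.1] q [-0.35  0.2   1.91 -0.    1.03 -0.07]
.617,.0484,.14,0 turn 73.7 shift [158.7   4.9  -8.4]
.617,.0484,.14,180 turn -106.3 shift [158.7   4.9  -8.4]
.617,.0484,.041,0 turn 73.7 shift [158.7   5.1  90.6]
```

Converted, 159 mm / 600 = 0.265, 20 mm / 600 = 0.0333, 73.7 degrees / 120 = 0.6142.

Emit:
send_rows:
  rows: "0 0 0.6142 0.265 0.0083 0 0.4;0 0 0.6142 0.265 0.0083 0 0.4;0 0 0.6142 0.265 0.0083 0 0.4;0 0 0.6142 0.265 0.0083 0 0.4;0 0 0.6142 0.265 0.0083 0 0.4;0 0 0.6142 0.265 0.0083 0 0.4;0 0 0.6142 0.265 0.0083 0 0.4;0 0 0.6142 0.265 0.0083 0.0333 0.4"

```text
time: 9.62
eef_pos: [0.619, 0.0485, 0.1125]
tcp_rot: [1.0, 0.001, 0.002, 0.0]
contact_force: [0.2, -0.0, 0.2]
opening: 0.703
finger_force: 0.0
```

```bash
python3 go.py .617,.0484,.041,0; python3 - <<'E'
from h import *
p=ctrl.read_camera('scene');cv2.imwrite('pics/s2.png',cv2.resize(p['color'][110:250,170:350,::-1],None,fx=4,fy=4,interpolation=cv2.INTER_CUBIC))
P=None
for d in ctrl.look_for(p,'large_capacitor')[:2]: print(d['p'],w(p,d['position']))
E
```

```text
t 9.62 pos [0.619  0.0485 0.1125] yaw 0.1 tilt [ 0.0046 -0.0004] op 0.703 ff 0.0 cf [ 0.2 -0.   0.2] q [-0.09  0.32  1.82 -0.    1.01  1.48]
.617,.0484,.041,0 turn 0.1 shift [-2.4  0.1 71.5]
0.6 [ 0.55979871 -0.08906718  0.04719101]
```

View pics/s2.png

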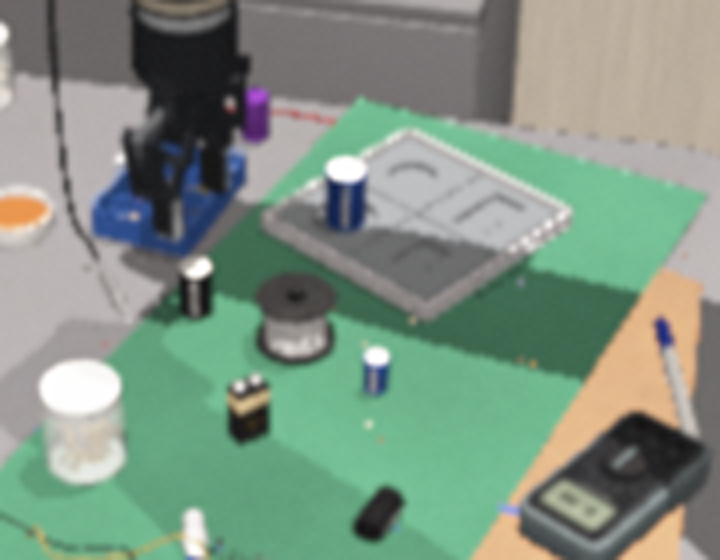

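The large capacitor at (346,195) stands upright in the large well. Next, descend on the medium capacitor.

Converted, 71 mm / 600 = 0.1183, 60 mm / 600 = 0.1.

Emit:
send_rows:
  rows: "0 0 0 -0.0017 0 0.05 0.4;0 0 0 -0.0017 0 0.1 0.4;0 0 0 -0.0017 0 0.1183 0.4;0 0 0 -0.0017 0 0.1183 0.4;0 0 0 -0.0017 0 0.1183 0.4"

```text
time: 10.35
eef_pos: [0.6175, 0.0485, 0.0415]
tcp_rot: [1.0, 0.0, 0.001, 0.0]
contact_force: [-0.6, 0.4, -0.1]
opening: 0.702
finger_force: 0.0
```

Converted, -100 mm / 600 = -0.1667, -60 mm / 600 = -0.1.

Emit:
send_rows:
  rows: "0 0 0 0 0 0 -1;0 0 0 0 0 0 -1;0 0 0 0 0 0 -1;0 0 0 0 0 0 -1;0 0 0 0 0 0 -1;0 0 0 0 0 -0.0333 -1;0 0 0 0 0 -0.1 -1;0 0 0 0 0 -0.1667 -1"

```text
time: 11.35
eef_pos: [0.616, 0.0486, 0.1414]
tcp_rot: [1.0, -0.0, -0.0, -0.0]
contact_force: [-0.1, 0.3, 0.2]
opening: 0.283
finger_force: 29.5
```

```bash
python3 go.py .545,-.181,.14,73.7
```

```text
t 11.35 pos [0.616  0.0486 0.1414] yaw -0.03 tilt [-0.001  0.   ] op 0.283 ff 29.5 cf [-0.1  0.3  0.2] q [-0.09  0.28  1.81 -0.    1.06  1.49]
.545,-.181,.14,73.7 turn -73.7 shift [-70.9 229.6   1.5]
```

Converted, 230 mm / 600 = 0.3833, -71 mm / 600 = -0.1183, -73.7 degrees / 120 = -0.6142.

Emit:
send_rows:
  rows: "0 0 -0.6142 -0.1183 0.3833 0 -1;0 0 -0.6142 -0.1183 0.3833 0 -1;0 0 -0.6142 -0.1183 0.3833 0 -1;0 0 -0.6142 -0.1183 0.3833 0 -1;0 0 -0.6142 -0.1183 0.3833 0 -1;0 0 -0.6142 -0.1183 0.3833 0 -1;0 0 -0.6142 -0.1183 0.3833 0 -1;0 0 -0.6142 -0.1183 0.3833 0 -1"

```text
time: 12.35
eef_pos: [0.5452, -0.1814, 0.1407]
tcp_rot: [0.801, 0.599, 0.0, 0.0]
contact_force: [-0.3, 0.2, -0.0]
opening: 0.281
finger_force: 29.5
```

```bash
python3 go.py .545,-.181,.0495,73.7
```

```text
t 12.35 pos [ 0.5452 -0.1814  0.1407] yaw 73.61 tilt [ 0.0001 -0.0001] op 0.281 ff 29.5 cf [-0.3  0.2 -0. ] q [-0.5   0.19  1.91 -0.    1.04 -0.21]
.545,-.181,.0495,73.7 turn -0.1 shift [ 0.4 -0.4 91.2]
```

Converted, 91 mm / 600 = 0.1517, 86 mm / 600 = 0.1433.

Emit:
send_rows:
  rows: "0 0 0 0 0 0.0667 -1;0 0 0 0 0 0.1167 -1;0 0 0 0 0 0.1433 -1;0 0 0 0 0 0.1517 -1;0 0 0 0 0 0.1517 -1;0 0 0 0 0 0.1517 -1"

```text
time: 13.1
eef_pos: [0.5464, -0.1819, 0.0506]
tcp_rot: [0.8, 0.599, 0.001, 0.001]
contact_force: [-0.1, -0.8, -1.1]
opening: 0.282
finger_force: 29.5
```

Converted, -90 mm / 600 = -0.15, -40 mm / 600 = -0.0667.

Emit:
send_rows:
  rows: "0 0 0 0 0 0 -0.2;0 0 0 0 0 0 0;0 0 0 0 0 0 0.1;0 0 0 0 0 0 0.1;0 0 0 0 0 -0.0667 0.1;0 0 0 0 0 -0.15 0.1;0 0 0 0 0 -0.15 0.1"

```text
time: 13.98
eef_pos: [0.5484, -0.1829, 0.1446]
tcp_rot: [0.8, 0.6, 0.002, 0.005]
contact_force: [0.2, -0.6, -0.5]
opening: 0.548
finger_force: 0.0
```

```bash
python3 go.py .512,.154,.14,62.7 .512,.154,.041,62.7
```

```text
t 13.97 pos [ 0.5484 -0.1829  0.1446] yaw 73.68 tilt [ 0.0092 -0.0049] op 0.548 ff 0.0 cf [ 0.2 -0.6 -0.5] q [-0.5   0.18  1.91  0.    1.04 -0.21]
.512,.154,.14,62.7 turn 11.0 shift [ 313.1 -129.7    2.6]
.512,.154,.041,62.7 turn 11.0 shift [ 313.3 -130.7  101.6]
```

Converted, 312 mm / 600 = 0.52, -126 mm / 600 = -0.21, 11 degrees / 120 = 0.0917.

Emit:
send_rows:
  rows: "0 0 0.0917 0.52 -0.21 0 0.1;0 0 0.0917 0.52 -0.21 0 0.1;0 0 0.0917 0.52 -0.21 0 0.1;0 0 0.0917 0.52 -0.21 0 0.1;0 0 0.0917 0.52 -0.21 0 0.1;0 0 0.0917 0.52 -0.21 0 0.1;0 0 0.0917 0.52 -0.21 0 0.1;0 0 0.0917 0.52 -0.21 0 0.1"

```text
time: 14.98
eef_pos: [0.5119, 0.1528, 0.1385]
tcp_rot: [0.854, 0.52, -0.001, -0.0]
contact_force: [0.6, 0.2, 1.1]
opening: 0.554
finger_force: 0.0
```

```bash
python3 - <<'E'
from h import *
p=ctrl.read_camera('scene');cv2.imwrite('pics/s3.png',cv2.resize(p['color'][110:250,170:350,::-1],None,fx=4,fy=4,interpolation=cv2.INTER_CUBIC))
E
python3 go.py .512,.154,.041,62.7
```

```text
t 15.03 pos [0.5122 0.1525 0.1386] yaw 62.61 tilt [-0.0008 -0.0004] op 0.55 ff 0.0 cf [-0.  -0.   0.1] q [ 0.1   0.1   2.01 -0.    1.03  0.58]
.512,.154,.041,62.7 turn -0.1 shift [ 1.4 -0.8 97.6]
```

View pics/s3.png

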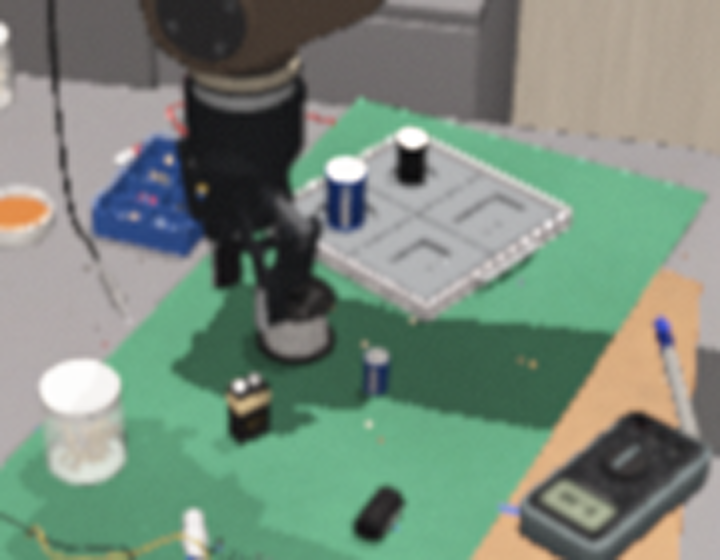

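The medium capacitor at (411,157) stands upright in the small well. Next, the battery.

Converted, 97 mm / 600 = 0.1617, 75 mm / 600 = 0.125.

Emit:
send_rows:
  rows: "0 0 0 0.0017 0 0.0667 0.1;0 0 0 0.0017 0 0.125 0.1;0 0 0 0.0017 0 0.1617 0.1;0 0 0 0.0017 0 0.1617 0.1;0 0 0 0.0017 0 0.1617 0.1;0 0 0 0.0017 0 0.1617 0.1"

```text
time: 15.78
eef_pos: [0.5139, 0.1541, 0.0437]
tcp_rot: [0.854, 0.52, 0.001, 0.001]
contact_force: [0.8, 0.8, -0.3]
opening: 0.548
finger_force: 0.0
```

Converted, -100 mm / 600 = -0.1667, -60 mm / 600 = -0.1.

Emit:
send_rows:
  rows: "0 0 0 0 0 0 -1;0 0 0 0 0 0 -1;0 0 0 0 0 0 -1;0 0 0 0 0 0 -1;0 0 0 0 0 0 -1;0 0 0 0 0 -0.0333 -1;0 0 0 0 0 -0.1 -1;0 0 0 0 0 -0.1667 -1"

```text
time: 16.77
eef_pos: [0.5118, 0.1543, 0.142]
tcp_rot: [0.854, 0.52, -0.001, -0.001]
contact_force: [0.4, -0.5, 0.2]
opening: 0.197
finger_force: 30.1
```

```bash
python3 go.py .4895,-.0795,.14,73.7
```

```text
t 16.77 pos [0.5118 0.1543 0.142 ] yaw 62.67 tilt [-0.0024 -0.0002] op 0.197 ff 30.1 cf [ 0.4 -0.5  0.2] q [0.1  0.1  2.01 0.   1.03 0.58]
.4895,-.0795,.14,73.7 turn -11.0 shift [-217.9   87.5    2.1]
```

Converted, -218 mm / 600 = -0.3633, 87 mm / 600 = 0.145, -11 degrees / 120 = -0.0917.

Emit:
send_rows:
  rows: "0 0 -0.0917 -0.3633 0.145 0 -1;0 0 -0.0917 -0.3633 0.145 0 -1;0 0 -0.0917 -0.3633 0.145 0 -1;0 0 -0.0917 -0.3633 0.145 0 -1;0 0 -0.0917 -0.3633 0.145 0 -1;0 0 -0.0917 -0.3633 0.145 0 -1;0 0 -0.0917 -0.3633 0.145 0 -1"

```text
time: 17.65
eef_pos: [0.4897, -0.0779, 0.1417]
tcp_rot: [0.8, 0.6, -0.0, -0.0]
contact_force: [0.2, 0.4, -0.6]
opening: 0.196
finger_force: 30.1
```

```bash
python3 go.py .4895,-.0795,.0495,73.7;python3 - <<'E'
from h import *
p=ctrl.read_camera('scene');cv2.imwrite('pics/s4.png',cv2.resize(p['color'][110:250,190:370,::-1],None,fx=4,fy=4,interpolation=cv2.INTER_CUBIC))
E
```

```text
t 17.65 pos [ 0.4897 -0.0779  0.1417] yaw 73.78 tilt [-0.0009  0.0006] op 0.196 ff 30.1 cf [ 0.2  0.4 -0.6] q [-0.36  0.02  2.1   0.    1.03 -0.08]
.4895,-.0795,.0495,73.7 turn 0.1 shift [-1.6  0.3 92.2]
```

View pics/s4.png

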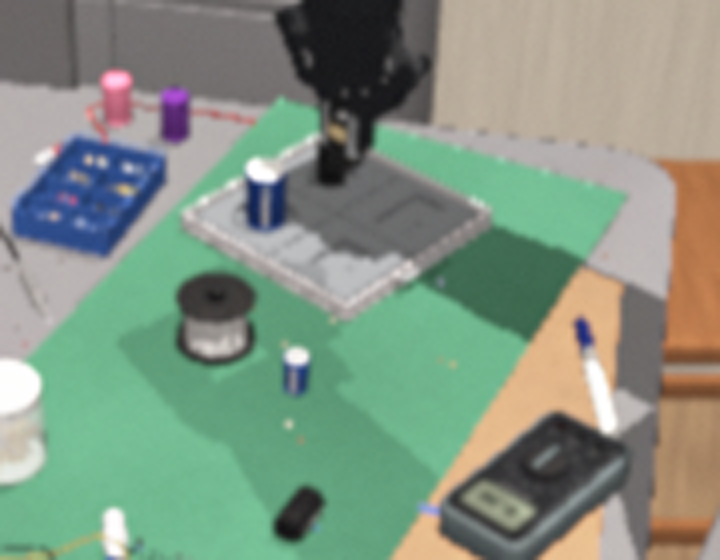

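The battery hangs straight in the gripper at (335,150). Lowering it into the block pocket.

Converted, 91 mm / 600 = 0.1517, 86 mm / 600 = 0.1433.

Emit:
send_rows:
  rows: "0 0 0 -0.0017 0 0.0667 -1;0 0 0 -0.0017 0 0.1167 -1;0 0 0 -0.0017 0 0.1433 -1;0 0 0 -0.0017 0 0.1517 -1;0 0 0 -0.0017 0 0.1517 -1;0 0 0 -0.0017 0 0.1517 -1"

```text
time: 18.45
eef_pos: [0.4906, -0.0805, 0.0524]
tcp_rot: [0.8, 0.6, 0.001, 0.001]
contact_force: [-0.5, -0.1, -0.1]
opening: 0.196
finger_force: 30.1
```

Converted, -90 mm / 600 = -0.15, -40 mm / 600 = -0.0667.

Emit:
send_rows:
  rows: "0 0 0 0 0 0 -0.3;0 0 0 0 0 0 -0.1;0 0 0 0 0 0 0;0 0 0 0 0 0 0;0 0 0 0 0 -0.0667 0;0 0 0 0 0 -0.15 0;0 0 0 0 0 -0.15 0"

```text
time: 19.32
eef_pos: [0.4926, -0.0814, 0.1459]
tcp_rot: [0.8, 0.6, 0.003, 0.004]
contact_force: [0.2, 0.3, -0.5]
opening: 0.501
finger_force: 0.0
```

```bash
python3 go.py .489,.267,.14,126 .489,.267,.03,126
```

```text
t 19.32 pos [ 0.4926 -0.0814  0.1459] yaw 73.68 tilt [ 0.0093 -0.0036] op 0.501 ff 0.0 cf [ 0.2  0.3 -0.5] q [-0.37  0.01  2.1   0.    1.02 -0.08]
.489,.267,.14,126 turn -52.3 shift [ 333.3 -101.4    4.7]
.489,.267,.03,126 turn -52.3 shift [ 333.4 -102.5  114.6]
```

Converted, 332 mm / 600 = 0.5533, -98 mm / 600 = -0.1633, -52.3 degrees / 120 = -0.4358.

Emit:
send_rows:
  rows: "0 0 -0.4358 0.5533 -0.1633 0 0;0 0 -0.4358 0.5533 -0.1633 0 0;0 0 -0.4358 0.5533 -0.1633 0 0;0 0 -0.4358 0.5533 -0.1633 0 0;0 0 -0.4358 0.5533 -0.1633 0 0;0 0 -0.4358 0.5533 -0.1633 0 0;0 0 -0.4358 0.5533 -0.1633 0 0;0 0 -0.4358 0.5533 -0.1633 0 0"

```text
time: 20.32
eef_pos: [0.4883, 0.2653, 0.14]
tcp_rot: [0.454, 0.891, -0.001, -0.001]
contact_force: [-0.3, 0.1, 0.1]
opening: 0.501
finger_force: 0.0
```

Emit:
send_rows:
  rows: "0 0 0 0 0 0 0"

```text
time: 20.45
eef_pos: [0.4888, 0.2647, 0.1406]
tcp_rot: [0.455, 0.891, -0.0, -0.0]
contact_force: [0.4, 0.8, 0.7]
opening: 0.498
finger_force: 0.0
```

```bash
python3 go.py .489,.267,.08,126 .489,.267,.032,126;python3 - <<'E'
from h import *
p=ctrl.read_camera('scene')
a=cv2.resize(p['color'][120:250,190:340,::-1],None,fx=4,fy=4,interpolation=cv2.INTER_CUBIC)
cv2.imwrite('pics/s5.png',a)
E
```

```text
t 20.45 pos [0.4888 0.2647 0.1406] yaw 125.88 tilt [-0.001  -0.0005] op 0.498 ff 0.0 cf [0.4 0.8 0.7] q [ 0.31  0.15  1.96 -0.    1.04 -0.31]
.489,.267,.08,126 turn -0.1 shift [ 1.7  1.6 60.6]
.489,.267,.032,126 turn -0.1 shift [  1.7   1.7 108.6]
```

View pics/s5.png

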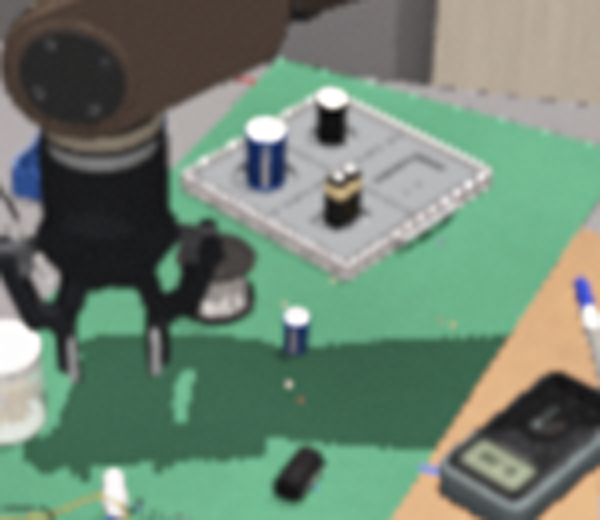

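The battery stands in its pocket at (343,195). Descending on the adapter.

Converted, 108 mm / 600 = 0.18, 100 mm / 600 = 0.1667.

Emit:
send_rows:
  rows: "0 0 0 0.0017 0.0017 0.0667 0;0 0 0 0.0017 0.0017 0.1333 0;0 0 0 0.0017 0.0017 0.1667 0;0 0 0 0.0017 0.0017 0.18 0;0 0 0 0.0017 0.0017 0.18 0;0 0 0 0.0017 0.0017 0.18 0;0 0 0 0.0017 0.0017 0.18 0"

```text
time: 21.38
eef_pos: [0.49, 0.2677, 0.0345]
tcp_rot: [0.454, 0.891, 0.001, 0.001]
contact_force: [-0.4, 0.0, 0.4]
opening: 0.503
finger_force: 0.0
```

Emit:
send_rows:
  rows: "0 0 0 0 0 0 -1;0 0 0 0 0 0 -1;0 0 0 0 0 0 -1;0 0 0 0 0 0 -1;0 0 0 0 0 0 -1;0 0 0 0 0 0 -1"

```text
time: 22.12
eef_pos: [0.4895, 0.2675, 0.0338]
tcp_rot: [0.454, 0.891, 0.0, 0.0]
contact_force: [-1.6, 0.0, 4.7]
opening: 0.177
finger_force: 30.5
```

```bash
python3 go.py .489,.267,.032,126
```

```text
t 22.12 pos [0.4895 0.2675 0.0338] yaw 125.97 tilt [0.0006 0.0003] op 0.177 ff 30.5 cf [-1.6  0.   4.7] q [ 0.32  0.32  1.99  0.    0.83 -0.31]
.489,.267,.032,126 turn -0.0 shift [-0.1 -0.7  1.8]
```

The grip is near the barrel's equator, so I'll reopen, go 3 mm lower and grip again.

Converted, 3 mm / 600 = 0.005.

Emit:
send_rows:
  rows: "0 0 0 0 0 0 -0.3;0 0 0 0 0 0 -0.2;0 0 0 0 0 0.005 -0.2;0 0 0 0 0 0.005 -0.2;0 0 0 0 0 0.005 -1;0 0 0 0 0 0.005 -1;0 0 0 0 0 0.005 -1;0 0 0 0 0 0.005 -1"

```text
time: 23.12
eef_pos: [0.4891, 0.2673, 0.0302]
tcp_rot: [0.454, 0.891, 0.0, -0.0]
contact_force: [-0.9, -0.4, 0.4]
opening: 0.18
finger_force: 31.3
```

```bash
python3 go.py .489,.267,.03,126
```

```text
t 23.12 pos [0.4891 0.2673 0.0302] yaw 125.97 tilt [-0.  0.] op 0.18 ff 31.3 cf [-0.9 -0.4  0.4] q [ 0.32  0.32  1.99  0.    0.83 -0.31]
.489,.267,.03,126 turn -0.0 shift [-0.2 -0.2  0.2]
```

Converted, -110 mm / 600 = -0.1833, -60 mm / 600 = -0.1.

Emit:
send_rows:
  rows: "0 0 0 0 0 -0.0333 -1;0 0 0 0 0 -0.1 -1;0 0 0 0 0 -0.1833 -1;0 0 0 0 0 -0.1833 -1"

```text
time: 23.62
eef_pos: [0.4927, 0.2686, 0.1472]
tcp_rot: [0.454, 0.891, 0.004, 0.004]
contact_force: [-0.4, -0.4, -0.1]
opening: 0.181
finger_force: 31.3
```

```bash
python3 go.py .467,-.158,.14,73.7
```

```text
t 23.62 pos [0.4927 0.2686 0.1472] yaw 125.98 tilt [0.0119 0.004 ] op 0.181 ff 31.3 cf [-0.4 -0.4 -0.1] q [ 0.32  0.14  1.95  0.    1.03 -0.31]
.467,-.158,.14,73.7 turn 52.3 shift [-330.1 -271.5    5.2]
```

Converted, -331 mm / 600 = -0.5517, -268 mm / 600 = -0.4467, 52.3 degrees / 120 = 0.4358.

Emit:
send_rows:
  rows: "0 0 0.4358 -0.5517 -0.4467 0 -1;0 0 0.4358 -0.5517 -0.4467 0 -1;0 0 0.4358 -0.5517 -0.4467 0 -1;0 0 0.4358 -0.5517 -0.4467 0 -1;0 0 0.4358 -0.5517 -0.4467 0 -1;0 0 0.4358 -0.5517 -0.4467 0 -1;0 0 0.4358 -0.5517 -0.4467 0 -1;0 0 0.4358 -0.5517 -0.4467 0 -1"

```text
time: 24.62
eef_pos: [0.4663, -0.161, 0.1405]
tcp_rot: [0.802, 0.597, -0.0, 0.0]
contact_force: [-0.1, 0.4, 0.0]
opening: 0.18
finger_force: 31.3
```

Emit:
send_rows:
  rows: "0 0 0 0 0 0 -1;0 0 0 0 0 0 -1"

```text
time: 24.88
eef_pos: [0.4665, -0.1566, 0.1399]
tcp_rot: [0.8, 0.6, -0.0, -0.0]
contact_force: [0.2, 0.1, -0.3]
opening: 0.179
finger_force: 31.3
```

```bash
python3 go.py .467,-.158,.0415,73.7;python3 - <<'E'
from h import *
p=ctrl.read_camera('scene')
a=cv2.resize(p['color'][100:220,210:360,::-1],None,fx=5,fy=5,interpolation=cv2.INTER_CUBIC)
cv2.imwrite('pics/s6.png',a)
E
```

```text
t 24.88 pos [ 0.4665 -0.1566  0.1399] yaw 73.77 tilt [-0.0007  0.0007] op 0.179 ff 31.3 cf [ 0.2  0.1 -0.3] q [-0.53  0.01  2.11  0.    1.02 -0.25]
.467,-.158,.0415,73.7 turn 0.1 shift [-1.3  1.  98.4]
```

View pics/s6.png

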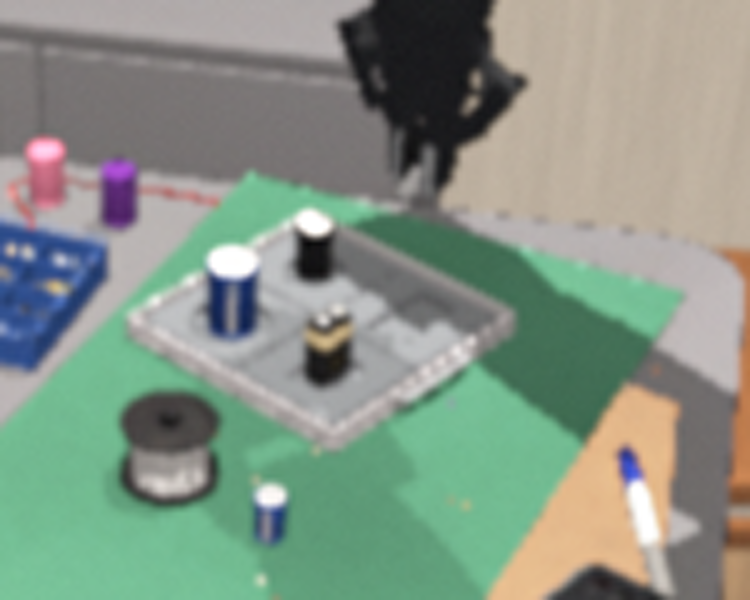

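The adapter is held between the fingers at (415,195), and the other three parts are seated. Lowering it.

Converted, 98 mm / 600 = 0.1633, 96 mm / 600 = 0.16.

Emit:
send_rows:
  rows: "0 0 0 -0.0017 0.0017 0.0667 -1;0 0 0 -0.0017 0.0017 0.125 -1;0 0 0 -0.0017 0.0017 0.15 -1;0 0 0 -0.0017 0.0017 0.16 -1;0 0 0 -0.0017 0.0017 0.1633 -1;0 0 0 -0.0017 0.0017 0.1633 -1;0 0 0 -0.0017 0.0017 0.1633 -1;0 0 0 -0.0017 0.0017 0.1633 -1"

```text
time: 25.92
eef_pos: [0.4676, -0.1594, 0.0427]
tcp_rot: [0.8, 0.599, 0.0, 0.001]
contact_force: [-0.4, 0.2, -0.4]
opening: 0.183
finger_force: 31.3
```

```bash
python3 go.py .467,-.158,.0415,73.7
```

```text
t 25.93 pos [ 0.4676 -0.1594  0.0427] yaw 73.67 tilt [ 0.0009 -0.0005] op 0.183 ff 31.3 cf [-0.4  0.2 -0.4] q [-0.53  0.18  2.14  0.    0.82 -0.25]
.467,-.158,.0415,73.7 turn -0.0 shift [ 1.2 -1.   1.2]
```

Lower 1 mm, release, retreat upward and take both views.

Converted, -100 mm / 600 = -0.1667, -40 mm / 600 = -0.0667.

Emit:
send_rows:
  rows: "0 0 0 0 0 0.0017 -1;0 0 0 0 0 0.0017 -1;0 0 0 0 0 0.0017 -0.5;0 0 0 0 0 0.0017 -0.3;0 0 0 0 0 0.0017 -0.1;0 0 0 0 0 0.0017 -0.1;0 0 0 0 0 -0.0667 -0.1;0 0 0 0 0 -0.1667 -0.1"

```text
time: 26.92
eef_pos: [0.4658, -0.1584, 0.1412]
tcp_rot: [0.8, 0.599, -0.001, -0.003]
contact_force: [0.7, -0.5, -0.3]
opening: 0.449
finger_force: 0.0
```

Converted, -200 mm / 600 = -0.3333, -120 mm / 600 = -0.2.

Emit:
send_rows:
  rows: "0 0 0 -0.3333 -0.1 -0.2 0;0 0 0 -0.3333 -0.1 -0.2 0;0 0 0 -0.3333 -0.1 -0.2 0;0 0 0 -0.3333 -0.1 -0.2 0;0 0 0 -0.3333 -0.1 -0.2 0;0 0 0 -0.3333 -0.1 -0.2 0"

```text
time: 27.68
eef_pos: [0.3534, -0.3337, 0.2615]
tcp_rot: [0.801, 0.599, 0.0, -0.001]
contact_force: [-0.1, 1.0, -0.1]
opening: 0.5
finger_force: 0.0
```

```bash
python3 go.py;python3 - <<'E'
from h import *
p=ctrl.read_camera('scene'); t=ctrl.read_camera('top')
a=cv2.resize(p['color'][120:220,210:330,::-1],(480,400),interpolation=cv2.INTER_CUBIC)
b=cv2.resize(t['color'][137:222,277:367,::-1],(424,400),interpolation=cv2.INTER_CUBIC)[:,:320]
b=cv2.resize(t['color'][137:222,287:367,::-1],(320,400),interpolation=cv2.INTER_CUBIC)
cv2.imwrite('pics/f.png',np.hstack([a,b]))
E
```

```text
t 27.68 pos [ 0.3534 -0.3337  0.2615] yaw 73.64 tilt [-0.0004  0.0014] op 0.5 ff 0.0 cf [-0.1  1.  -0.1] q [-0.97 -0.15  2.02  0.    1.27 -0.68]
```

View pics/f.png

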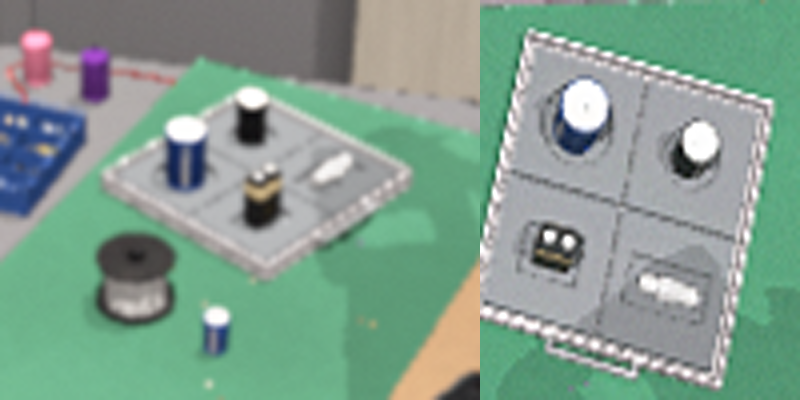

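Both views show all four parts inside their pocket outlines: large can (582,115), medium can (695,150), battery (557,245) and adapter lying at (670,288). The gripper is clear, so I'm handing in.

```bash
python3 -c "
from plant import ctrl;print(ctrl.sign_off())"
```

```text
the job is handed in; nothing more can be done
None
```

The service kit is packed and handed in: the final camera views show both capacitors and the battery upright and the adapter lying, each in its own nest, and I left the look-alikes alone; handing in returned no verdict.

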